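Restock the push-latch capsule drawer

ROBOT

A 6-joint arm with a two-finger parallel gripper is mounted at the origin on the work surface. World frame = base frame: x ahead of the robot, y to its left, z up, the work surface at z = 0. Lengths are in m, angles in rad, forces in N, time in s.
With the tool pointing down it reaches from about 0.275 to 0.725 m from the base axis. Payload 15.9 kg.
Tool frame: the origin (TCP) lies on the centre line of the jaws, within the pads' length; the fingertips stand 8 mm ahead of it and the grasp point (between the pads) lies 11 mm behind it; z points along the fingers, y is the line along which they close (so a half turn about z gives the same grasp; the last joint's range is limited). The gripper opens to 85 mm and grips with 20 to 120 N. Pads are 22 mm wide; open, the fingers measure 114 mm over their backs; the gripper's body (76 mm by 85 mm) begins 54 mm behind the grasp point. The pads swing forward as they close: fully open they stand 13 mm farther back than shut.
Start: joints at [1.103, 0.213, -0.034, 1.323, 0, 1.571], TCP at [0.225, 0.446, 0.239] pointing down, gripper open.
Joint ranges: [-2.98, 2.98], [-0.74, 1.72], [-1.14, 1.35], [-2.1, 2.04], [-1.57, 1.44], [-3.14, 3.14]. Speed limits (rad/s): [1.89, 1.89, 2.39, 2.57, 3.14, 3.14].

INTERFACE

Orientations are given as a unit quaternion [w, x, y, z].
In Python, from workcell import * gives the robot as it stands.
- The arm moves only by the tool step_arm, never from a script. Its argument "motion" is a list of rows, each an object with "angular": the turn, a rotation vector about the tool's x, y, z in units of 5 degrees (1.0 is 5 degrees), a list of three; "linear": the shift along the tool's x, y, z in mm, a list of three; "claw": the finger opening in mm, from 0 to 85.4. A call has 1 to 10 rows; each row is the pose to reach, as a shift and turn from the pose commanded when the call began, along the tool's axes at that moment; what a row does not reach only later rows make up. A row lasts 1/12 s, in which the tool goes at most 41.7 mm and 7.16 degrees, less where a joint would pass 70% of its speed; a pose out of reach is approached as far as the arm can. A call with a gripper value outside its range is refused whole. The fingers move at their own pace and stop on an object; "force" is the grip in N (left out, the last holds). Time passes only in rows, so rows that repeat a pose let the fingers close. It gives the time, the measured TCP pose, the force, the opening and the grip force at its end, in the units of the state.
- get_state(): the state, without advancing time (a new reading comes with each control period).
- grab_frame(name): name is "scene" or "side" or "wrist"; returns the picture (480x640x3 uint8, red, green, blue); there is no depth.
- camera_params(name): a dict with "mtx" (3x3 intrinsics, pixels), "k1" (the pictures are not rectified: a ray, as slopes to the right and down, at radius r is drawn at 1 + k1 r^2 times it, then the intrinsics apply), "T" (4x4, takes a point from camera to world coordinates). Camera axes: x right, y down, z forward; pixel columns grow to the right and rows downward; lengths in m; the calibration is good to about 2 mm. A picture is of the moment at which its call begins: read the wrist's pose just before it. camera_params takes no time and is no camera call; for the wrist camera it gives the pose at the moment of the call.
- hand_in(): hands the job in; it is judged then, once.
The state is a dict: "time_s": time; "qpos": joint angles; "dq": joint speeds; "joint_efforts": joint torques, N m; "ee_pos": TCP position; "orientation": TCP orientation; "wrist_force": force on the tool from outside, world axes, zero at the start; "moment": the same for the moment, N m; "gripper_width": finger opening in m; "grasp_force": force on a finger pad.
Only numpy, scipy, OpenCV 4.12 (cv2) and the standard library are available. Lean on these libraries where they do the work, as an engineer would, in place of code of your own. Each camera call takes 0.05 s, during which the arm holds its last target. There are 200 camera calls.

TASK

Put the coffee capsule that stands on the counter into the shut push-latch capsule drawer, standing upright beside the one already there, and shut the drawer again so that it really latches. The drawer works like a click pen: pushed fully home and let go it pops ajar, and must then be pulled right out to be loaded; pushed fully home again it catches. Push firmly but do not ram it, check that it stays shut when you let go (push again if it does not), and leave the jar and the mug alone.

Things in the scene. Friction and masses are not known exactly. Their poses are not given: they have to be found in the camera images.
- cabinet: Dark grey low drawer unit fixed on the counter, 200 deep (x) x 230 wide (y) x 76 mm high, front open for one drawer. Origin: centre of its underside, on the counter; x points from front to back (the way the drawer is pushed in), z up. Front edge at x = -100 mm; underside of its top 64 mm up. On the top's rear (x from +5 to +95 mm) a fixed flat tray of stir sticks, up to 86 mm high.
- drawer_front (a point): Centre of the front face of the drawer's black handleless panel, moving with it; axes as the cabinet's. Panel 230 wide x 76 high x 14 mm thick (x 0 to +14 mm), top edge 82 and lower edge 6 mm above the counter. When ajar, the top edge can be pinched from above. More than about 60 N of push drives the hidden latch back on its mount and spoils the shut position.
- drawer_floor (a point): Centre of the drawer's inner floor, 12 mm above the counter, moving with the drawer; axes as the cabinet's. The floor is 130 mm long (x) and 190 mm wide (y); the point lies 79 mm behind the panel's face. Side and back walls rise 18 mm above the floor.
- drawer (a joint): How far the drawer is out, m: about 0 (+-0.002) latched shut, panel face 27 mm before the unit; 0.045 to 0.06 ajar (sprung out, stays there); 0.12 fully out (stop; slides at 1 N). To change state push it about 9.5 mm past shut; hard stop at 11.5 mm; both vary by 1.5 mm with the unit, so feel for it: spring 4 to 8 N, then a steep rise. Stopped short, nothing changes. Shut at the start.
- pod: White coffee capsule with a silvery top, standing on the counter to the left or right of the unit: 44 mm high, foot 37 mm across, flaring to 46 mm below a rim 51 mm across and 6 mm high at the top; about 16 g. Origin: centre of its underside; z up through its top.
- stored_pod_foot (a point): Centre of the foot of an identical capsule already in the drawer, on the inner floor, anywhere across the drawer within 60 mm of its middle. It is held upright by a rail 61 mm behind the panel's back and can only slide sideways along it (0.6 N).
- jar: Bystander: jar with a black lid, 70 mm across, 95 mm high, on the counter on the other side from the capsule. Origin: centre of its underside.
- mug: Bystander: white mug, 82 mm across, 92 mm high, on the counter to the right, nearer the robot than the unit; handle any way. Origin: centre of its underside.
Things that resemble listed ones, but are neither listed nor needed, are in the scene too. Of the things shaped like the pod, the white one is meant.

How it is judged:
By the outcome, as a careful person would: the job done as asked, in the order asked, and still so for the second after the job is handed in, with the robot touching nothing.
It also fails if it takes over 72 s, if anything falls off the work surface, if the arm or the gripper's body presses on something with over 40 N, if the wrist force passes 120 N, or if a joint passes its speed limit or range.

## Working session

There is one attempt and no reset: what is moved stays moved. The work goes in short steps, Python scripts to look and compute and a tool call to move; the robot and the scene stay as the last step left them, time stands still between calls to the robot, and variables do not carry over. Pictures are saved under pics/ and viewed, at most 10 in all, crops included, and the job is handed in when it is done.

Besides the shell and the picture viewer there is one more tool, called after "Call:" as a command line: name --argument value ..., lists and objects as JSON in quotes. step_arm: Moves the arm, as the interface text tells. Its arguments: {"type":"object","properties":{"motion":{"type":"array"},"force":{"type":"number"}},"required":["motion"]}

```bash
mkdir -p pics; cat > h.py <<'E'
from workcell import *
import numpy as np, cv2
def ray(name,u,v,P=None):
    P=P or camera_params(name);K=np.array(P["mtx"]);T=np.array(P["T"])
    d=np.linalg.inv(K)@[u,v,1.];x=d[:2].copy()
    for _ in range(20): x=d[:2]/(1+P["k1"]*(x@x))
    return T[:3,3],T[:3,:3]@np.array([x[0],x[1],1])
def at(name,u,v,z,P=None):
    o,d=ray(name,u,v,P);return o+d*(z-o[2])/d[2]
def proj(name,p,P=None):
    P=P or camera_params(name);K=np.array(P["mtx"]);T=np.array(P["T"])
    c=T[:3,:3].T@(np.array(p)-T[:3,3]);x=c[:2]/c[2];x=x*(1+P["k1"]*(x@x));return K[:2,:2]@x+K[:2,2]
def save(name,f,crop=None,s=1):
    im=grab_frame(name)
    if crop: a,b,c,d=crop;im=im[b:d,a:c]
    im=cv2.resize(im,None,fx=s,fy=s,interpolation=cv2.INTER_CUBIC) if s!=1 else im
    cv2.imwrite("pics/"+f,np.ascontiguousarray(im[:,:,::-1]))
E
python3 - <<'E'
from h import *
s=get_state();print(s)
a=grab_frame("scene");b=grab_frame("side")
cv2.imwrite("pics/a_scene.png",a[:,:,::-1]);cv2.imwrite("pics/a_side.png",b[:,:,::-1])
for n in("scene","side","wrist"):print(n,np.round(np.array(camera_params(n)["T"]),3).tolist(),np.round(camera_params(n)["mtx"],1).tolist(),camera_params(n)["k1"])
E
```

```text
{'time_s': 0.0, 'qpos': array([ 1.10302777e+00,  2.13349359e-01, -3.50709716e-02,  1.32349137e+00,
       -6.28847237e-06,  1.57083020e+00]), 'dq': array([ 0.00093008, -0.00030021,  0.00015438,  0.0011549 ,  0.00121343,
        0.00062013]), 'joint_efforts': array([-1.96288609e-03, -6.86168504e+01,  4.87116230e+01,  1.73246971e-02,
       -2.15206292e-04,  8.66223581e-05]), 'ee_pos': array([0.2252988 , 0.445989  , 0.23881484]), 'orientation': array([-1.26179950e-04,  2.31774225e-01,  9.72769447e-01, -5.43231788e-04]), 'wrist_force': array([-0.66331394,  0.41005905,  1.00226101]), 'moment': array([-0.0211116 ,  0.01644309,  0.00742477]), 'grasp_force': 0.0, 'gripper_width': 0.08533579483541415}
scene [[-0.075, 0.745, -0.662, 1.356], [0.997, 0.069, -0.036, 0.087], [0.019, -0.663, -0.748, 1.033], [0.0, 0.0, 0.0, 1.0]] [[588.6, 0.0, 323.0], [0.0, 588.6, 235.0], [0.0, 0.0, 1.0]] -0.0494691822571021
side [[0.928, -0.209, 0.308, 0.184], [-0.372, -0.543, 0.753, -0.752], [0.01, -0.813, -0.581, 0.643], [0.0, 0.0, 0.0, 1.0]] [[540.4, 0.0, 317.6], [0.0, 540.4, 248.9], [0.0, 0.0, 1.0]] -0.11767991901404667
wrist [[0.451, 0.859, 0.241, 0.165], [0.892, -0.434, -0.123, 0.476], [-0.001, 0.271, -0.963, 0.373], [0.0, 0.0, 0.0, 1.0]] [[383.6, 0.0, 322.1], [0.0, 383.6, 237.1], [0.0, 0.0, 1.0]] -0.03739296118903612
```

View pics/a_scene.png

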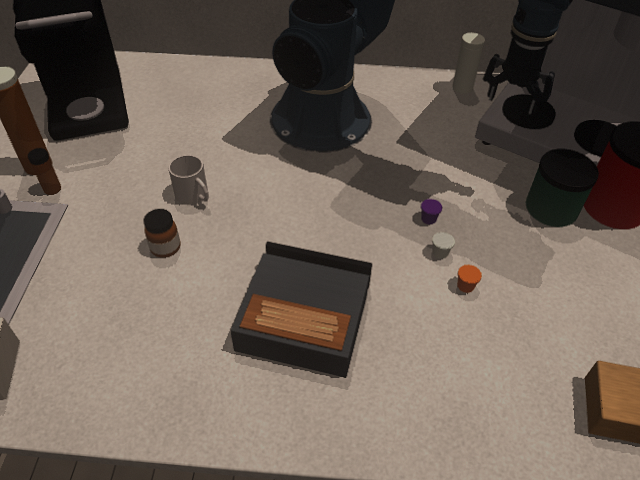

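View pics/a_side.png

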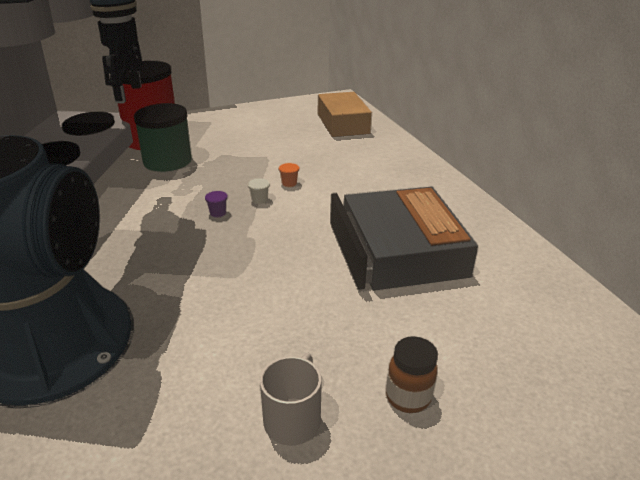

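Scene view: the unit's panel top edge runs from about (267,245) to (371,265). Three capsule shapes are purple (431,211), white (442,246) and orange (468,279). The white one fits the description. The jar is at (161,233) and the mug at (188,180). I'll confirm the white capsule in an enlarged crop.

```bash
python3 - <<'E'
from h import *
im=cv2.imread("pics/a_scene.png")[190:382,220:490]
cv2.imwrite("pics/b.png",cv2.resize(im,None,fx=2.9,fy=2.9,interpolation=cv2.INTER_CUBIC))
E
```

```text
(no output)
```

View pics/b.png

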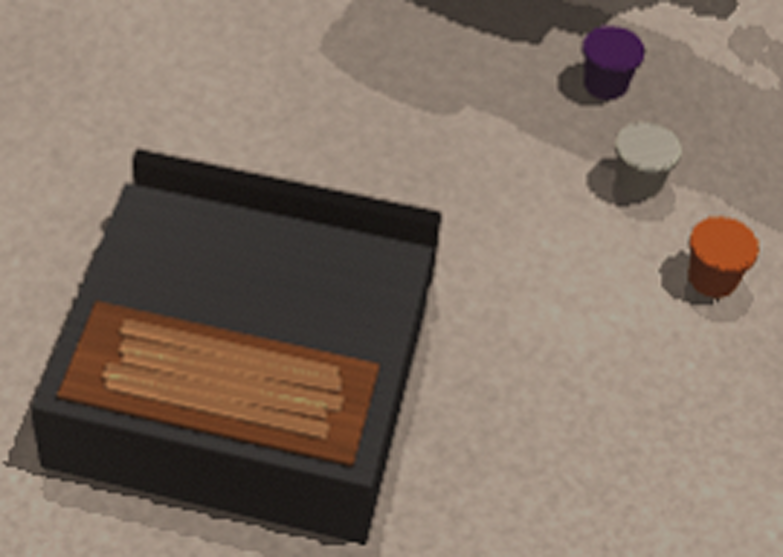

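The crop confirms the white capsule with a silvery top, rim centre at crop (648,147). The panel's front top corners are at crop (135,150) and (441,212). The cabinet's rear bottom corners are at (42,465) and (365,543).

```bash
python3 - <<'E'
from h import *
f=lambda u,v,z:at("scene",220+u/2.9,190+v/2.9,z)
A=f(135,150,.082);B=f(441,212,.082);print("panel",A,B,np.linalg.norm(A-B))
C=f(42,465,0);D=f(365,543,0);print("rear bottom",C,D,np.linalg.norm(C-D))
d=(B-A)/np.linalg.norm(B-A);n=np.array([d[1],-d[0],0])
print("n",n,"yaw",np.degrees(np.arctan2(n[1],n[0])),np.degrees(np.arctan2(*( (D-C)[[1,0]]))))
print("depth expect 227",((C+D)/2-(A+B)/2)@n,((C+D)/2-(A+B)/2)@d)
print("front centre",(A+B)/2)
for q in [(648,147),(613,50),(724,245)]:print("pod",f(*q,.044))
print("side pods",at("side",259,186,.044))
for q in [(159,218)]:print("jar",at("scene",*q,.095),at("side",415,355,.095))
print("mug",at("scene",187,167,.092),at("side",291,375,.092))
E
```

```text
panel [ 0.54426321 -0.0766235   0.082     ] [0.58242411 0.14930286 0.082     ] 0.22912653994148266
rear bottom [ 0.76471214 -0.11492728  0.        ] [0.80473412 0.10987479 0.        ] 0.22833688369684763
n [ 0.9860331  -0.16654944  0.        ] yaw -9.587256477573888 79.90527857171821
depth expect 227 0.22476058304438756 -0.0014524622281436106
front centre [0.56334366 0.03633968 0.082     ]
pod [0.47248362 0.31050707 0.044     ]
pod [0.36951514 0.2882784  0.044     ]
pod [0.56401818 0.36112881 0.044     ]
side pods [0.46871846 0.30006267 0.044     ]
jar [ 0.50914096 -0.31713409  0.095     ] [ 0.50646633 -0.3249985   0.095     ]
mug [ 0.33756259 -0.29543153  0.092     ] [ 0.33610084 -0.29359979  0.092     ]
```

```bash
cat >> h.py <<'E'
from scipy.spatial.transform import Rotation as Rn
N=np.array([np.cos(np.radians(-9.7)),np.sin(np.radians(-9.7)),0]);L=np.array([-N[1],N[0],0])
FC=np.array([.5634,.0363,0])
def go(p,yaw):  # deltas (mm, 5deg) to TCP p with tool y at yaw deg, pointing down
    s=get_state();q=s["orientation"];R=Rn.from_quat([q[1],q[2],q[3],q[0]])
    a=np.radians(yaw);y=np.array([np.cos(a),np.sin(a),0]);z=np.array([0,0,-1.]);x=np.cross(y,z)
    T=Rn.from_matrix(np.c_[x,y,z])
    print("lin",np.round(R.inv().apply(np.array(p)-s["ee_pos"])*1000,1),"ang",np.round(np.degrees((R.inv()*T).as_rotvec())/5,2),"t",s["time_s"])
E
python3 - <<'E'
from h import *
p=FC-.06*N;p[2]=.2;go(p,80.3)
E
```

```text
lin [-429.2 -230.9   39.1] ang [-0.01 -0.   -3.42] t 0.1
```

Call:
step_arm --motion '[{"linear": [-36,-19,3],"angular": [0,0,-0.4],"claw": 0},{"linear": [-72,-38,6],"angular": [0,0,-0.8],"claw": 0},{"linear": [-108,-57,9],"angular": [0,0,-1.2],"claw": 0},{"linear": [-144,-76,12],"angular": [0,0,-1.6],"claw": 0},{"linear": [-180,-96,16],"angular": [0,0,-2.0],"claw": 0},{"linear": [-215,-115,20],"angular": [0,0,-2.4],"claw": 0},{"linear": [-250,-134,23],"angular": [0,0,-2.8],"claw": 0},{"linear": [-285,-153,26],"angular": [0,0,-3.2],"claw": 0},{"linear": [-320,-172,29],"angular": [0,0,-3.4],"claw": 0},{"linear": [-355,-191,32],"angular": [0,0,-3.4],"claw": 0}]' --force 40

```text
time_s: 0.93
ee_pos: [0.4568, 0.1137, 0.2071]
orientation: [-0.0, 0.085, 0.996, -0.0]
wrist_force: [0.0, 0.7, -0.2]
gripper_width: 0.0003
grasp_force: 0.0
```

```bash
python3 - <<'E'
from h import *
p=FC-.05*N;p[2]=.048;go(p,80.3)
s=get_state();print(s["ee_pos"],s["orientation"],s["gripper_width"],s["wrist_force"])
E
```

```text
lin [-68.2 -58.3 159.1] ang [-0.   -0.   -0.01] t 0.9333
[0.4567552  0.113706   0.20707754] [-8.67554922e-05  8.48658794e-02  9.96392380e-01 -8.29361281e-06] 0.00031511320970710113 [ 0.02532288  0.70441425 -0.22214405]
```

Call:
step_arm --motion '[{"linear": [-20,-18,20],"angular": [0,0,0],"claw": 0},{"linear": [-40,-36,40],"angular": [0,0,0],"claw": 0},{"linear": [-60,-54,65],"angular": [0,0,0],"claw": 0},{"linear": [-68,-58,95],"angular": [0,0,0],"claw": 0},{"linear": [-68,-58,125],"angular": [0,0,0],"claw": 0},{"linear": [-68,-58,150],"angular": [0,0,0],"claw": 0},{"linear": [-68,-58,159],"angular": [0,0,0],"claw": 0},{"linear": [-68,-58,159],"angular": [0,0,0],"claw": 0},{"linear": [-68,-58,159],"angular": [0,0,0],"claw": 0}]'

```text
time_s: 1.68
ee_pos: [0.5134, 0.0471, 0.049]
orientation: [-0.0, 0.085, 0.996, -0.0]
wrist_force: [0.1, 0.6, 0.5]
gripper_width: -0.0002
grasp_force: 0.0
```

```bash
python3 - <<'E'
from h import *
p=FC-.011*N;p[2]=.048;go(p,80.3)
save("scene","c.png",(220,150,420,300),4)
E
```

```text
lin [-40.1  -2.2   1. ] ang [-0.   -0.   -0.02] t 1.6833
```

View pics/c.png

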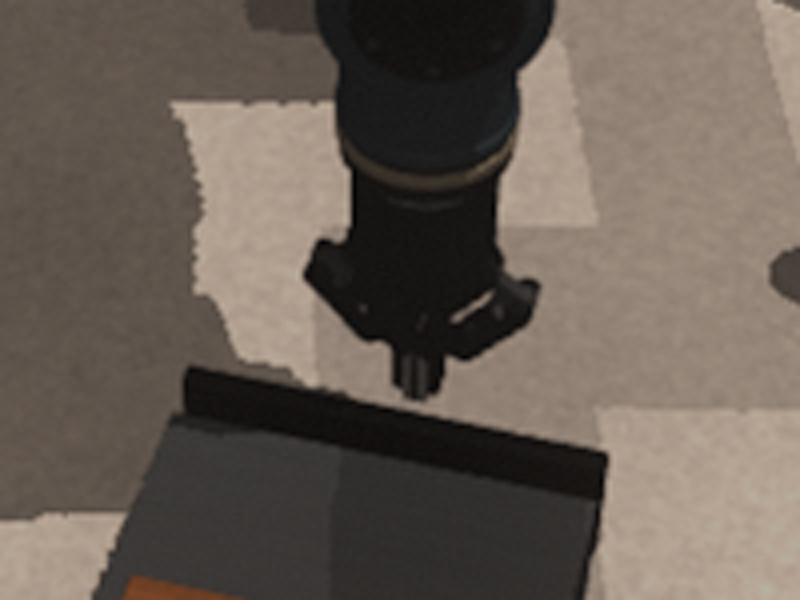

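The closed fingertips, at crop (415,395), stand just in front of the panel's middle. Now I'll approach and feel for contact.

Call:
step_arm --motion '[{"linear": [-10,-2,1],"angular": [0,0,0],"claw": 0},{"linear": [-22,-2,1],"angular": [0,0,0],"claw": 0},{"linear": [-30,-2,1],"angular": [0,0,0],"claw": 0},{"linear": [-34,-2,1],"angular": [0,0,0],"claw": 0},{"linear": [-36,-2,1],"angular": [0,0,0],"claw": 0},{"linear": [-38,-2,1],"angular": [0,0,0],"claw": 0},{"linear": [-39,-2,1],"angular": [0,0,0],"claw": 0},{"linear": [-40,-2,1],"angular": [0,0,0],"claw": 0},{"linear": [-41,-2,1],"angular": [0,0,0],"claw": 0},{"linear": [-42,-2,1],"angular": [0,0,0],"claw": 0}]'

```text
time_s: 2.57
ee_pos: [0.5541, 0.038, 0.0479]
orientation: [-0.0, 0.085, 0.996, 0.0]
wrist_force: [-6.1, 1.2, 9.2]
gripper_width: 0.0
grasp_force: 0.0
```

Call:
step_arm --motion '[{"linear": [-1,0,0],"angular": [0,0,0],"claw": 0},{"linear": [-2,0,0],"angular": [0,0,0],"claw": 0},{"linear": [-3,0,0],"angular": [0,0,0],"claw": 0},{"linear": [-4,0,0],"angular": [0,0,0],"claw": 0}]'

```text
time_s: 2.9
ee_pos: [0.5579, 0.0373, 0.048]
orientation: [-0.0, 0.085, 0.996, 0.0]
wrist_force: [-8.0, 1.0, 10.1]
gripper_width: 0.0003
grasp_force: 0.0
```

Call:
step_arm --motion '[{"linear": [-1,0,0],"angular": [0,0,0],"claw": 0},{"linear": [-2,0,0],"angular": [0,0,0],"claw": 0},{"linear": [-3,0,0],"angular": [0,0,0],"claw": 0}]'

```text
time_s: 3.15
ee_pos: [0.5608, 0.0368, 0.048]
orientation: [-0.0, 0.085, 0.996, 0.0]
wrist_force: [-7.4, 0.5, 10.4]
gripper_width: -0.0002
grasp_force: 0.0
```

Call:
step_arm --motion '[{"linear": [-0.7,0,0],"angular": [0,0,0],"claw": 0},{"linear": [-1.4,0,0],"angular": [0,0,0],"claw": 0}]'

```text
time_s: 3.32
ee_pos: [0.562, 0.0366, 0.0479]
orientation: [-0.0, 0.085, 0.996, 0.0]
wrist_force: [-10.3, 1.8, 12.7]
gripper_width: -0.0003
grasp_force: 0.0
```

Call:
step_arm --motion '[{"linear": [-0.7,0,0],"angular": [0,0,0],"claw": 0},{"linear": [-1.4,0,0],"angular": [0,0,0],"claw": 0}]'

```text
time_s: 3.48
ee_pos: [0.5626, 0.0365, 0.0477]
orientation: [-0.001, 0.085, 0.996, 0.0]
wrist_force: [-16.7, 3.8, 15.1]
gripper_width: 0.0
grasp_force: 0.0
```

Call:
step_arm --motion '[{"linear": [-0.7,0,0],"angular": [0,0,0],"claw": 0},{"linear": [-1.4,0,0],"angular": [0,0,0],"claw": 0}]'

```text
time_s: 3.65
ee_pos: [0.563, 0.0364, 0.0476]
orientation: [-0.002, 0.085, 0.996, 0.0]
wrist_force: [-24.2, 3.6, 20.4]
gripper_width: -0.0003
grasp_force: 0.0
```

Call:
step_arm --motion '[{"linear": [-0.8,0,0],"angular": [0,0,0],"claw": 0},{"linear": [-0.8,0,0],"angular": [0,0,0],"claw": 0}]'

```text
time_s: 3.82
ee_pos: [0.5633, 0.0363, 0.0476]
orientation: [-0.002, 0.085, 0.996, 0.0]
wrist_force: [-24.5, 3.9, 21.9]
gripper_width: -0.0001
grasp_force: 0.0
```

Call:
step_arm --motion '[{"linear": [5,0,0],"angular": [0,0,0],"claw": 0},{"linear": [15,0,0],"angular": [0,0,0],"claw": 0},{"linear": [30,0,0],"angular": [0,0,0],"claw": 0},{"linear": [50,0,0],"angular": [0,0,0],"claw": 0},{"linear": [75,0,0],"angular": [0,0,0],"claw": 0},{"linear": [95,0,0],"angular": [0,0,0],"claw": 0},{"linear": [110,0,0],"angular": [0,0,0],"claw": 0},{"linear": [110,0,-20],"angular": [0,0,0],"claw": 0},{"linear": [110,0,-50],"angular": [0,0,0],"claw": 0},{"linear": [110,0,-80],"angular": [0,0,0],"claw": 0}]'

```text
time_s: 4.65
ee_pos: [0.4568, 0.0546, 0.1283]
orientation: [-0.001, 0.085, 0.996, -0.0]
wrist_force: [1.4, -0.1, 0.3]
gripper_width: 0.0001
grasp_force: 0.0
```

```bash
python3 - <<'E'
from h import *
save("scene","d.png",(220,180,420,330),4)
E
```

```text
(no output)
```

View pics/d.png

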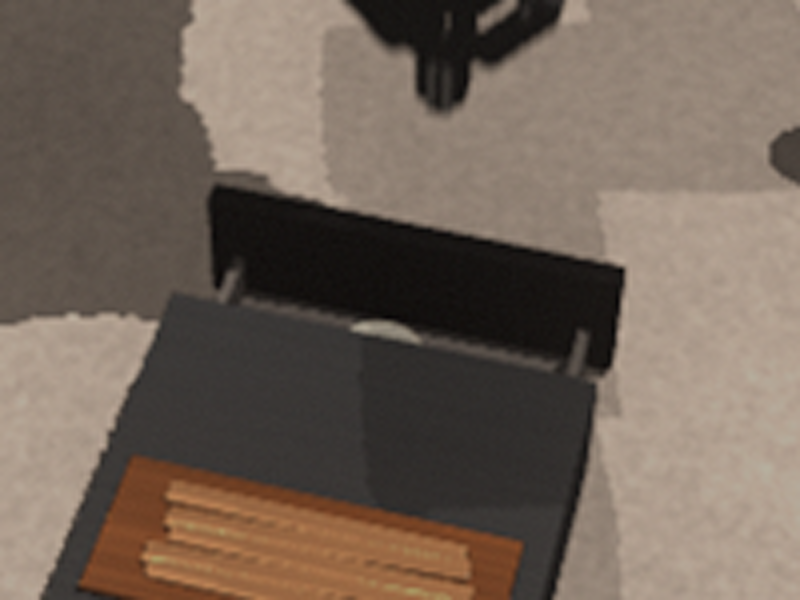

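The drawer popped ajar. The panel's top corners are at crop (213,185) and (625,265), and the stored capsule is partly visible near (388,330).

```bash
python3 - <<'E'
from h import *
f=lambda u,v,z:at("scene",220+u/4,180+v/4,z)
A=f(213,185,.082);B=f(625,265,.082);c=(A+B)/2
print(A,B,np.linalg.norm(A-B),"out",(FC-c)@N,"lat",(c-FC)@L,"yaw",np.degrees(np.arctan2((B-A)[1],(B-A)[0]))-90)
c=c-((c-FC)@L)*L
p=c+.007*N;p[2]=.13;go(p,170.3);go(p,-9.7);print(get_state()["qpos"])
E
```

```text
[ 0.4985892  -0.06826539  0.082     ] [0.53550379 0.15726499 0.082     ] 0.22853148833139383 out 0.047072389225706064 lat 0.00027249744969391873 yaw -9.295690127118746
lin [-65.2  -0.7   4.5] ang [ -0.04   0.07 -18.02] t 4.7
lin [-65.2  -0.7   4.5] ang [ 0.07  0.04 17.98] t 4.7
[ 1.18786274e-01  1.80285972e-01 -3.46420730e-01  1.03799863e+00
 -1.01481396e-05  2.89659632e-01]
```

Call:
step_arm --motion '[{"linear": [-6,0,0],"angular": [0,0,1.4],"claw": 40},{"linear": [-12,0,0],"angular": [0,0,2.8],"claw": 40},{"linear": [-18,0,0],"angular": [0,0,4.2],"claw": 40},{"linear": [-24,0,0],"angular": [0,0,5.6],"claw": 40},{"linear": [-30,0,0],"angular": [0,0,7],"claw": 40},{"linear": [-36,0,0],"angular": [0,0,8.4],"claw": 40},{"linear": [-42,0,0],"angular": [0,0,9.8],"claw": 40},{"linear": [-48,0,0],"angular": [0,0,11.2],"claw": 40},{"linear": [-56,-1,0],"angular": [0,0,12.6],"claw": 40},{"linear": [-65,-1,0],"angular": [0,0,14],"claw": 40}]'

```text
time_s: 5.53
ee_pos: [0.5219, 0.0424, 0.1276]
orientation: [0.0, 0.644, 0.765, 0.0]
wrist_force: [0.5, -0.5, -0.1]
gripper_width: 0.0398
grasp_force: 0.0
```

Call:
step_arm --motion '[{"linear": [0,0,0],"angular": [0,0,1.4],"claw": 40},{"linear": [0,0,0],"angular": [0,0,2.8],"claw": 40},{"linear": [0,0,0],"angular": [0,0,4],"claw": 40},{"linear": [0,0,0],"angular": [0,0,4],"claw": 40}]'

```text
time_s: 5.87
ee_pos: [0.5217, 0.0425, 0.1275]
orientation: [0.0, 0.767, 0.642, 0.0]
wrist_force: [-0.4, -0.7, -0.0]
gripper_width: 0.0398
grasp_force: 0.0
```

```bash
python3 - <<'E'
from h import *
p=FC-.040*N;p[2]=.068;go(p,-9.7);print(get_state()["gripper_width"])
E
```

```text
lin [ 0.9  2.1 59.5] ang [ 0.   -0.   -0.08] t 5.8667
0.039792974997613986
```

Call:
step_arm --motion '[{"linear": [1,2,15],"angular": [0,0,0],"claw": 40},{"linear": [1,2,35],"angular": [0,0,0],"claw": 40},{"linear": [1,2,50],"angular": [0,0,0],"claw": 40},{"linear": [1,2,59],"angular": [0,0,0],"claw": 40},{"linear": [1,2,59],"angular": [0,0,0],"claw": 30},{"linear": [1,2,59],"angular": [0,0,0],"claw": 10},{"linear": [1,2,59],"angular": [0,0,0],"claw": 5},{"linear": [1,2,59],"angular": [0,0,0],"claw": 5},{"linear": [1,2,59],"angular": [0,0,0],"claw": 5},{"linear": [1,2,59],"angular": [0,0,0],"claw": 5}]' --force 25

```text
time_s: 6.7
ee_pos: [0.5242, 0.0431, 0.069]
orientation: [0.0, 0.765, 0.644, 0.0]
wrist_force: [-0.8, -1.0, 4.1]
gripper_width: 0.0133
grasp_force: 29.9
```

Call:
step_arm --motion '[{"linear": [0,-5,0],"angular": [0,0,0],"claw": 5},{"linear": [0,-13,0],"angular": [0,0,0],"claw": 5},{"linear": [0,-23,0],"angular": [0,0,0],"claw": 5},{"linear": [0,-33,0],"angular": [0,0,0],"claw": 5},{"linear": [0,-43,0],"angular": [0,0,0],"claw": 5},{"linear": [0,-53,0],"angular": [0,0,0],"claw": 5},{"linear": [0,-61,0],"angular": [0,0,0],"claw": 5},{"linear": [0,-67,0],"angular": [0,0,0],"claw": 5},{"linear": [0,-71,0],"angular": [0,0,0],"claw": 5},{"linear": [0,-73,0],"angular": [0,0,0],"claw": 5}]'

```text
time_s: 7.53
ee_pos: [0.4518, 0.0559, 0.069]
orientation: [0.0, 0.765, 0.644, 0.001]
wrist_force: [0.5, 0.3, 4.8]
gripper_width: 0.0134
grasp_force: 30.0
```

Call:
step_arm --motion '[{"linear": [0,-1.5,0],"angular": [0,0,0],"claw": 5},{"linear": [0,-3,0],"angular": [0,0,0],"claw": 5},{"linear": [0,-3,0],"angular": [0,0,0],"claw": 5}]'

```text
time_s: 7.78
ee_pos: [0.4507, 0.0561, 0.069]
orientation: [0.001, 0.765, 0.644, 0.002]
wrist_force: [11.2, -2.5, -4.2]
gripper_width: 0.0134
grasp_force: 28.9
```

Call:
step_arm --motion '[{"linear": [0,2,0],"angular": [0,0,0],"claw": 5},{"linear": [0,2,0],"angular": [0,0,0],"claw": 35},{"linear": [0,2,0],"angular": [0,0,0],"claw": 35},{"linear": [0,2,0],"angular": [0,0,0],"claw": 35},{"linear": [0,2,-15],"angular": [0,0,0],"claw": 35},{"linear": [0,2,-40],"angular": [0,0,0],"claw": 60},{"linear": [0,2,-75],"angular": [0,0,0],"claw": 75},{"linear": [0,2,-110],"angular": [0,0,0],"claw": 75},{"linear": [0,2,-140],"angular": [0,0,0],"claw": 75},{"linear": [0,2,-150],"angular": [0,0,0],"claw": 75}]'

```text
time_s: 8.62
ee_pos: [0.452, 0.0559, 0.2224]
orientation: [0.001, 0.765, 0.644, 0.002]
wrist_force: [1.2, 0.1, 0.6]
gripper_width: 0.0748
grasp_force: 0.0
```

```bash
python3 - <<'E'
from h import *
P=camera_params("wrist");a=grab_frame("wrist")
cv2.imwrite("pics/e.png",a[:,:,::-1]);import pickle;pickle.dump(P,open("e.pkl","wb"))
b=grab_frame("scene");cv2.imwrite("pics/e_s.png",b[:,:,::-1])
print(np.round(P["T"],3).tolist(), proj("wrist",[.47,.308,.044]))
E
```

```text
[[0.985, -0.165, -0.041, 0.463], [-0.17, -0.949, -0.266, 0.122], [0.005, 0.269, -0.963, 0.357], [0.0, 0.0, 0.0, 1.0]] [ 283.69538268 -147.91315158]
```

View pics/e.png

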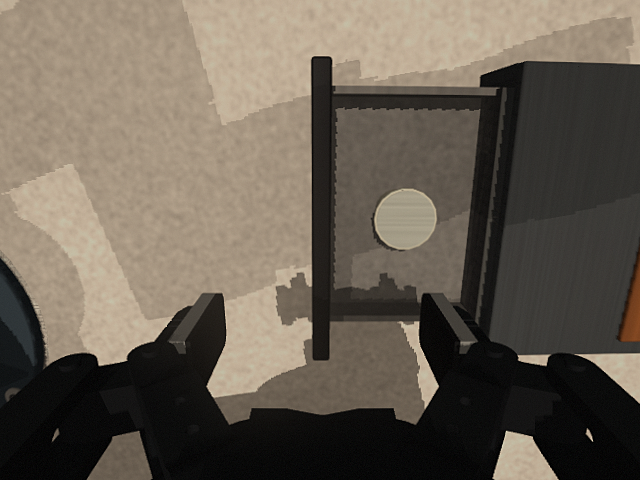

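The wrist view shows the drawer fully out, with the stored capsule's rim centre at (405,219). The panel's top front edge is at x≈313, from row 57 to row 359.

```bash
python3 - <<'E'
from h import *
import pickle;P=pickle.load(open("e.pkl","rb"))
s=at("wrist",405,219,.056,P);A=at("wrist",313,57,.082,P);B=at("wrist",313,359,.082,P)
print(s,A,B,np.linalg.norm(A-B)); 
F=np.array([.4507,.0561,0])-.007*N
for q in(s,A,B,(A+B)/2):print("behind face",(q-F)@N,"lat",(q-FC)@L)
for u,v in((335,106),(478,106),(470,305)):
  q=at("wrist",u,v,.012,P);print("floor",(q-F)@N,(q-FC)@L)
p=np.array([.4705,.305,.2]);p2=p-.03*L
go(p2,-9.7);print((FC-F)@N)
E
```

```text
[0.51876654 0.04266001 0.056     ] [0.46663295 0.16956438 0.082     ] [ 0.42638696 -0.05462509  0.082     ] 0.2277732561160812
behind face 0.07635792161374275 lat -0.0012511784223895018
behind face 0.0035876164993054343 lat 0.11505493920374124
behind face 0.001690556875880289 lat -0.11271041673632946
behind face 0.0026390866875928344 lat 0.0011722612337058869
floor 0.020942874590923373 0.08798761242216566
floor 0.14435102266913155 0.08845265408669462
floor 0.15618162826488033 -0.09890730776493853
lin [218.6 -24.   20.1] ang [ 0.04 -0.01 -0.02] t 8.7167
0.12142487068170085
```

Call:
step_arm --motion '[{"linear": [25,-3,2],"angular": [0,0,0],"claw": 64},{"linear": [55,-6,5],"angular": [0,0,0],"claw": 64},{"linear": [90,-10,8],"angular": [0,0,0],"claw": 64},{"linear": [125,-14,11],"angular": [0,0,0],"claw": 64},{"linear": [160,-17,14],"angular": [0,0,0],"claw": 64},{"linear": [190,-21,17],"angular": [0,0,0],"claw": 64},{"linear": [210,-24,20],"angular": [0,0,0],"claw": 64},{"linear": [218,-24,20],"angular": [0,0,0],"claw": 64},{"linear": [218,-24,20],"angular": [0,0,0],"claw": 64}]'

```text
time_s: 9.47
ee_pos: [0.4637, 0.2756, 0.1966]
orientation: [-0.0, 0.764, 0.645, -0.001]
wrist_force: [0.9, -0.3, 0.1]
gripper_width: 0.0642
grasp_force: 0.0
```

```bash
python3 - <<'E'
from h import *
P=camera_params("wrist");a=grab_frame("wrist")
cv2.imwrite("pics/f.png",a[:,:,::-1]);import pickle;pickle.dump(P,open("f.pkl","wb"))
print(get_state()["ee_pos"],proj("wrist",[.4705,.305,.044],P))
E
```

```text
[0.46383891 0.27441855 0.19705939] [324.31472491 181.0580102 ]
```

View pics/f.png

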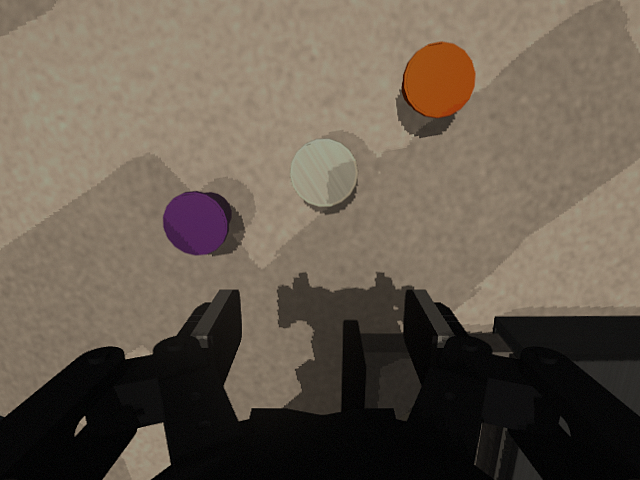

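The wrist view shows the white capsule's rim centred at (324,172), with purple at (197,223) and orange at (440,80) well clear of the fingers.

```bash
python3 - <<'E'
from h import *
import pickle;P=pickle.load(open("f.pkl","rb"))
s=at("wrist",324,172.5,.044,P);print(s,at("wrist",291,172.5,.044,P),at("wrist",357.5,172.5,.044,P))
s[2]=.031;go(s,-9.7)
E
```

```text
[0.4713315  0.31130464 0.044     ] [0.4471641  0.31544558 0.044     ] [0.49586518 0.30712844 0.044     ]
lin [ 37.9   1.4 166. ] ang [-0.02  0.02 -0.01] t 9.5167
```

Call:
step_arm --motion '[{"linear": [20,1,30],"angular": [0,0,0],"claw": 66},{"linear": [38,1.5,60],"angular": [0,0,0],"claw": 66},{"linear": [38,1.5,95],"angular": [0,0,0],"claw": 66},{"linear": [38,1.5,125],"angular": [0,0,0],"claw": 66},{"linear": [38,1.5,150],"angular": [0,0,0],"claw": 66},{"linear": [38,1.5,162],"angular": [0,0,0],"claw": 66},{"linear": [38,1.5,169],"angular": [0,0,0],"claw": 66},{"linear": [38,1.5,169],"angular": [0,0,0],"claw": 66},{"linear": [38,1.5,169],"angular": [0,0,0],"claw": 66}]'

```text
time_s: 10.27
ee_pos: [0.4727, 0.3112, 0.03]
orientation: [0.0, 0.765, 0.644, 0.0]
wrist_force: [0.5, 0.1, 0.5]
gripper_width: 0.0659
grasp_force: 0.0
```

Call:
step_arm --motion '[{"linear": [0,0,0],"angular": [0,0,0],"claw": 58},{"linear": [0,0,0],"angular": [0,0,0],"claw": 54},{"linear": [0,0,0],"angular": [0,0,0],"claw": 50},{"linear": [0,0,0],"angular": [0,0,0],"claw": 46},{"linear": [0,0,0],"angular": [0,0,0],"claw": 45},{"linear": [0,0,0],"angular": [0,0,0],"claw": 45},{"linear": [0,0,0],"angular": [0,0,0],"claw": 45}]' --force 20

```text
time_s: 10.85
ee_pos: [0.4729, 0.3121, 0.0304]
orientation: [0.0, 0.765, 0.644, 0.001]
wrist_force: [-0.2, -1.1, 9.2]
gripper_width: 0.0492
grasp_force: 19.2
```

Call:
step_arm --motion '[{"linear": [0,0,-3],"angular": [0,0,0],"claw": 45},{"linear": [0,0,-10],"angular": [0,0,0],"claw": 45},{"linear": [0,0,-22],"angular": [0,0,0],"claw": 45},{"linear": [0,0,-40],"angular": [0,0,0],"claw": 45},{"linear": [0,0,-60],"angular": [0,0,0],"claw": 45},{"linear": [0,0,-80],"angular": [0,0,0],"claw": 45},{"linear": [0,0,-100],"angular": [0,0,0],"claw": 45},{"linear": [0,0,-115],"angular": [0,0,0],"claw": 45},{"linear": [0,0,-120],"angular": [0,0,0],"claw": 45},{"linear": [0,0,-120],"angular": [0,0,0],"claw": 45}]'

```text
time_s: 11.68
ee_pos: [0.4729, 0.3123, 0.1508]
orientation: [0.0, 0.765, 0.644, 0.001]
wrist_force: [0.0, -1.0, -0.3]
gripper_width: 0.049
grasp_force: 20.8
```

```bash
python3 - <<'E'
from h import *
F=np.array([.4507,.0561,0])-.007*N
p=F+.075*N;p=p+(.061-(p-FC)@L)*L;p[2]=.13;print(p);go(p,-9.7);print(get_state()["gripper_width"])
E
```

```text
[0.5279167  0.10425001 0.13      ]
lin [-195.7   89.5   20.6] ang [ 0.02 -0.02 -0.02] t 11.6833
0.04902238266609309
```

Call:
step_arm --motion '[{"linear": [-10,5,0],"angular": [0,0,0],"claw": 45},{"linear": [-30,14,0],"angular": [0,0,0],"claw": 45},{"linear": [-55,25,0],"angular": [0,0,0],"claw": 45},{"linear": [-85,39,0],"angular": [0,0,0],"claw": 45},{"linear": [-115,53,0],"angular": [0,0,0],"claw": 45},{"linear": [-145,67,0],"angular": [0,0,0],"claw": 45},{"linear": [-170,78,5],"angular": [0,0,0],"claw": 45},{"linear": [-188,86,12],"angular": [0,0,0],"claw": 45},{"linear": [-196,89.5,20],"angular": [0,0,0],"claw": 45},{"linear": [-196,89.5,20],"angular": [0,0,0],"claw": 45}]'

```text
time_s: 12.52
ee_pos: [0.5261, 0.1013, 0.1269]
orientation: [-0.001, 0.766, 0.643, -0.002]
wrist_force: [-1.0, 0.2, -1.3]
gripper_width: 0.0488
grasp_force: 20.8
```

```bash
python3 - <<'E'
from h import *
P=camera_params("wrist");a=grab_frame("wrist")
b=grab_frame("scene")[160:350,200:440]
cv2.imwrite("pics/g.png",np.hstack([cv2.resize(a,(400,300)),cv2.resize(b,(379,300))])[:,:,::-1])
go([.5279,.1042,.0424],-9.7);s=get_state();print(s["gripper_width"],s["ee_pos"])
E
```

```text
lin [ 1.   1.5 86.1] ang [-0.02  0.   -0.03] t 12.6167
0.0488750748876351 [0.52641739 0.1034948  0.12847604]
```

View pics/g.png

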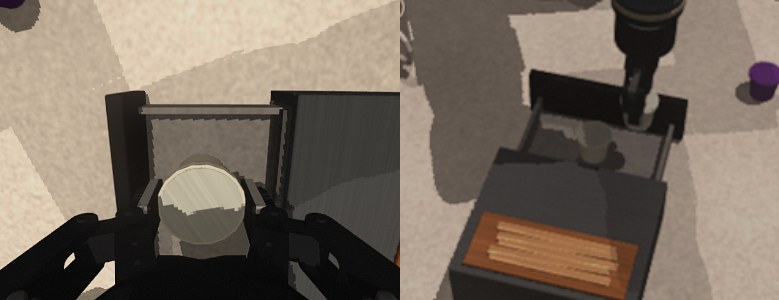

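The capsule is held upright in the jaws above the left half of the open drawer, left of the stored one. Lowering now.

Call:
step_arm --motion '[{"linear": [0.5,1,15],"angular": [0,0,0],"claw": 45},{"linear": [1,1.5,35],"angular": [0,0,0],"claw": 45},{"linear": [1,1.5,55],"angular": [0,0,0],"claw": 45},{"linear": [1,1.5,70],"angular": [0,0,0],"claw": 45},{"linear": [1,1.5,78],"angular": [0,0,0],"claw": 45},{"linear": [1,1.5,82],"angular": [0,0,0],"claw": 45},{"linear": [1,1.5,84],"angular": [0,0,0],"claw": 45},{"linear": [1,1.5,85],"angular": [0,0,0],"claw": 45},{"linear": [1,1.5,85],"angular": [0,0,0],"claw": 45}]'

```text
time_s: 13.37
ee_pos: [0.5292, 0.1045, 0.0449]
orientation: [0.0, 0.765, 0.644, 0.0]
wrist_force: [-0.3, -0.1, 0.7]
gripper_width: 0.0491
grasp_force: 20.8
```

Call:
step_arm --motion '[{"linear": [0,0,1],"angular": [0,0,0],"claw": 45},{"linear": [0,0,2],"angular": [0,0,0],"claw": 45},{"linear": [0,0,2.5],"angular": [0,0,0],"claw": 45},{"linear": [0,0,2.5],"angular": [0,0,0],"claw": 45}]'

```text
time_s: 13.7
ee_pos: [0.5293, 0.1042, 0.0424]
orientation: [0.0, 0.765, 0.644, 0.0]
wrist_force: [-1.2, -0.5, 5.9]
gripper_width: 0.0489
grasp_force: 21.1
```

Call:
step_arm --motion '[{"linear": [0,0,0],"angular": [0,0,0],"claw": 50},{"linear": [0,0,0],"angular": [0,0,0],"claw": 54},{"linear": [0,0,0],"angular": [0,0,0],"claw": 60},{"linear": [0,0,0],"angular": [0,0,0],"claw": 66},{"linear": [0,0,0],"angular": [0,0,0],"claw": 66},{"linear": [0,0,-8],"angular": [0,0,0],"claw": 66},{"linear": [0,0,-25],"angular": [0,0,0],"claw": 66},{"linear": [0,0,-55],"angular": [0,0,0],"claw": 66},{"linear": [0,0,-80],"angular": [0,0,0],"claw": 66},{"linear": [0,0,-95],"angular": [0,0,0],"claw": 66}]'

```text
time_s: 14.53
ee_pos: [0.5296, 0.1043, 0.1401]
orientation: [0.001, 0.765, 0.644, 0.001]
wrist_force: [0.4, -0.4, 0.5]
gripper_width: 0.0657
grasp_force: 0.0
```

```bash
python3 - <<'E'
from h import *
F=np.array([.4507,.0561,0])-.007*N
p=F-.06*N;p[2]=.14;go(p,80.3);s=get_state();print(s["gripper_width"],s["ee_pos"],p)
E
```

```text
lin [ -61.1 -136.5   -0.3] ang [ 3.000e-02  1.000e-02 -1.802e+01] t 14.5333
0.06567713390465024 [0.52955109 0.10432872 0.14007622] [0.38465787 0.06738879 0.14      ]
```

Call:
step_arm --motion '[{"linear": [-4,-10,0],"angular": [0,0,-1.4],"claw": 50},{"linear": [-10,-24,0],"angular": [0,0,-2.8],"claw": 20},{"linear": [-17,-38,0],"angular": [0,0,-4.2],"claw": 0},{"linear": [-24,-54,0],"angular": [0,0,-5.6],"claw": 0},{"linear": [-31,-70,0],"angular": [0,0,-7],"claw": 0},{"linear": [-38,-86,0],"angular": [0,0,-8.4],"claw": 0},{"linear": [-45,-102,0],"angular": [0,0,-9.8],"claw": 0},{"linear": [-52,-118,0],"angular": [0,0,-11.2],"claw": 0},{"linear": [-58,-130,0],"angular": [0,0,-12.6],"claw": 0},{"linear": [-61,-136,0],"angular": [0,0,-14],"claw": 0}]'

```text
time_s: 15.37
ee_pos: [0.3829, 0.0669, 0.1374]
orientation: [0.0, 0.254, 0.967, -0.0]
wrist_force: [-0.4, -0.6, -0.3]
gripper_width: 0.0
grasp_force: 0.0
```

Call:
step_arm --motion '[{"linear": [0,0,0],"angular": [0,0,-1.4],"claw": 0},{"linear": [0,0,0],"angular": [0,0,-2.8],"claw": 0},{"linear": [0,0,0],"angular": [0,0,-4],"claw": 0},{"linear": [0,0,30],"angular": [0,0,-4],"claw": 0},{"linear": [0,0,60],"angular": [0,0,-4],"claw": 0},{"linear": [0,0,85],"angular": [0,0,-4],"claw": 0},{"linear": [0,0,92],"angular": [0,0,-4],"claw": 0},{"linear": [0,0,92],"angular": [0,0,-4],"claw": 0}]' --force 40

```text
time_s: 16.03
ee_pos: [0.3832, 0.067, 0.0441]
orientation: [-0.001, 0.085, 0.996, -0.0]
wrist_force: [-0.4, 0.0, -0.6]
gripper_width: 0.0003
grasp_force: 0.0
```

```bash
python3 - <<'E'
from h import *
F=np.array([.4507,.0561,0])-.007*N
b=grab_frame("scene")[160:340,220:460]
cv2.imwrite("pics/i.png",cv2.resize(b,None,fx=3.3,fy=3.3,interpolation=cv2.INTER_CUBIC)[:,:,::-1])
p=F-.011*N;p[2]=.048;go(p,80.3);p=FC-.011*N;p[2]=.048;go(p,80.3)
E
```

```text
lin [-49.4   0.3  -2.7] ang [-0.   -0.01 -0.02] t 16.0833
lin [-170.8    0.    -2.8] ang [-0.   -0.01 -0.02] t 16.0833
```

View pics/i.png

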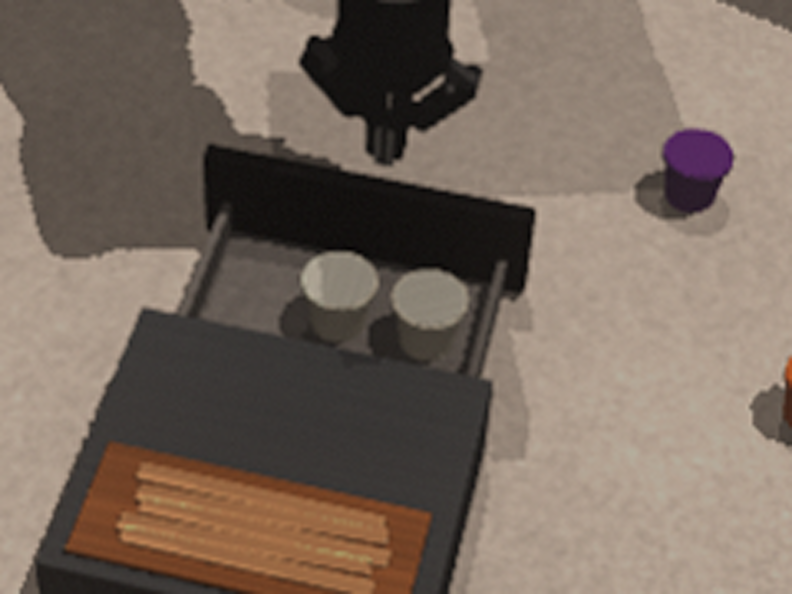

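Both capsules stand upright side by side, with rims at (340,282) and (430,298) in the picture. The fingers are in front of the panel's middle, so I'll push gently.

Call:
step_arm --motion '[{"linear": [-15,0,-3],"angular": [0,0,0],"claw": 0},{"linear": [-30,0,-3],"angular": [0,0,0],"claw": 0},{"linear": [-40,0,-3],"angular": [0,0,0],"claw": 0},{"linear": [-44,0,-3],"angular": [0,0,0],"claw": 0},{"linear": [-46,0,-3],"angular": [0,0,0],"claw": 0},{"linear": [-48,0,-3],"angular": [0,0,0],"claw": 0},{"linear": [-50,0,-3],"angular": [0,0,0],"claw": 0},{"linear": [-53,0,-3],"angular": [0,0,0],"claw": 0},{"linear": [-56,0,-3],"angular": [0,0,0],"claw": 0},{"linear": [-60,0,-3],"angular": [0,0,0],"claw": 0}]'

```text
time_s: 16.92
ee_pos: [0.4434, 0.057, 0.0478]
orientation: [-0.0, 0.085, 0.996, -0.0]
wrist_force: [-0.8, -0.1, -0.4]
gripper_width: -0.0005
grasp_force: 0.0
```

Call:
step_arm --motion '[{"linear": [-5,0,0],"angular": [0,0,0],"claw": 0},{"linear": [-10,0,0],"angular": [0,0,0],"claw": 0},{"linear": [-16,0,0],"angular": [0,0,0],"claw": 0},{"linear": [-22,0,0],"angular": [0,0,0],"claw": 0},{"linear": [-28,0,0],"angular": [0,0,0],"claw": 0},{"linear": [-34,0,0],"angular": [0,0,0],"claw": 0},{"linear": [-40,0,0],"angular": [0,0,0],"claw": 0},{"linear": [-45,0,0],"angular": [0,0,0],"claw": 0},{"linear": [-50,0,0],"angular": [0,0,0],"claw": 0},{"linear": [-54,0,0],"angular": [0,0,0],"claw": 0}]'

```text
time_s: 17.75
ee_pos: [0.4973, 0.0477, 0.0478]
orientation: [0.0, 0.085, 0.996, -0.0]
wrist_force: [-0.2, 0.1, 0.2]
gripper_width: -0.0001
grasp_force: 0.0
```

Call:
step_arm --motion '[{"linear": [-4,0,0],"angular": [0,0,0],"claw": 0},{"linear": [-8,0,0],"angular": [0,0,0],"claw": 0},{"linear": [-12,0,0],"angular": [0,0,0],"claw": 0},{"linear": [-16,0,0],"angular": [0,0,0],"claw": 0},{"linear": [-20,0,0],"angular": [0,0,0],"claw": 0},{"linear": [-24,0,0],"angular": [0,0,0],"claw": 0},{"linear": [-28,0,0],"angular": [0,0,0],"claw": 0},{"linear": [-32,0,0],"angular": [0,0,0],"claw": 0},{"linear": [-35,0,0],"angular": [0,0,0],"claw": 0},{"linear": [-38,0,0],"angular": [0,0,0],"claw": 0}]'

```text
time_s: 18.58
ee_pos: [0.5336, 0.0413, 0.0475]
orientation: [-0.001, 0.085, 0.996, -0.0]
wrist_force: [-6.1, 0.1, 1.7]
gripper_width: -0.0003
grasp_force: 0.0
```

Call:
step_arm --motion '[{"linear": [-3,0,0],"angular": [0,0,0],"claw": 0},{"linear": [-6,0,0],"angular": [0,0,0],"claw": 0},{"linear": [-9,0,0],"angular": [0,0,0],"claw": 0},{"linear": [-12,0,0],"angular": [0,0,0],"claw": 0},{"linear": [-15,0,0],"angular": [0,0,0],"claw": 0},{"linear": [-18,0,0],"angular": [0,0,0],"claw": 0},{"linear": [-20,0,0],"angular": [0,0,0],"claw": 0},{"linear": [-22,0,0],"angular": [0,0,0],"claw": 0},{"linear": [-24,0,0],"angular": [0,0,0],"claw": 0},{"linear": [-25,0,0],"angular": [0,0,0],"claw": 0}]'

```text
time_s: 19.42
ee_pos: [0.5581, 0.037, 0.0475]
orientation: [-0.001, 0.085, 0.996, -0.0]
wrist_force: [-8.2, -0.1, 2.2]
gripper_width: -0.0002
grasp_force: 0.0
```

Call:
step_arm --motion '[{"linear": [-1,0,0],"angular": [0,0,0],"claw": 0},{"linear": [-2,0,0],"angular": [0,0,0],"claw": 0},{"linear": [-3,0,0],"angular": [0,0,0],"claw": 0}]'

```text
time_s: 19.67
ee_pos: [0.5608, 0.0366, 0.0475]
orientation: [-0.001, 0.085, 0.996, -0.0]
wrist_force: [-8.8, -0.2, 3.1]
gripper_width: -0.0
grasp_force: 0.0
```

Call:
step_arm --motion '[{"linear": [-1,0,0],"angular": [0,0,0],"claw": 0},{"linear": [-2,0,0],"angular": [0,0,0],"claw": 0},{"linear": [-2.8,0,0],"angular": [0,0,0],"claw": 0}]'

```text
time_s: 19.92
ee_pos: [0.5622, 0.0363, 0.0472]
orientation: [-0.002, 0.085, 0.996, 0.0]
wrist_force: [-21.2, 2.4, 10.8]
gripper_width: 0.0001
grasp_force: 0.0
```

Call:
step_arm --motion '[{"linear": [-0.8,0,0],"angular": [0,0,0],"claw": 0},{"linear": [-1.6,0,0],"angular": [0,0,0],"claw": 0},{"linear": [-1.6,0,0],"angular": [0,0,0],"claw": 0}]'

```text
time_s: 20.17
ee_pos: [0.5625, 0.0363, 0.0466]
orientation: [-0.004, 0.085, 0.996, 0.0]
wrist_force: [-21.8, 4.7, 2.3]
gripper_width: -0.0001
grasp_force: 0.0
```

Call:
step_arm --motion '[{"linear": [-1,0,0],"angular": [0,0,0],"claw": 0},{"linear": [-1.8,0,0],"angular": [0,0,0],"claw": 0},{"linear": [-1.8,0,0],"angular": [0,0,0],"claw": 0}]'

```text
time_s: 20.42
ee_pos: [0.5623, 0.036, 0.0455]
orientation: [-0.006, 0.085, 0.996, 0.0]
wrist_force: [-32.1, 1.4, 2.7]
gripper_width: 0.0003
grasp_force: 0.0
```

Call:
step_arm --motion '[{"linear": [2,0,0],"angular": [0,0,0],"claw": 0},{"linear": [4,0,0],"angular": [0,0,0],"claw": 0},{"linear": [6,0,0],"angular": [0,0,0],"claw": 0},{"linear": [8,0,0],"angular": [0,0,0],"claw": 0},{"linear": [10,0,0],"angular": [0,0,0],"claw": 0},{"linear": [12,0,0],"angular": [0,0,0],"claw": 0},{"linear": [14,0,0],"angular": [0,0,0],"claw": 0},{"linear": [16,0,0],"angular": [0,0,0],"claw": 0},{"linear": [18,0,0],"angular": [0,0,0],"claw": 0},{"linear": [21,0,0],"angular": [0,0,0],"claw": 0}]'

```text
time_s: 21.25
ee_pos: [0.5476, 0.0391, 0.0481]
orientation: [0.001, 0.085, 0.996, -0.0]
wrist_force: [0.2, -1.1, 0.4]
gripper_width: 0.0001
grasp_force: 0.0
```

Contact ended at about the shut position. I'll retreat and check that it stays shut.

Call:
step_arm --motion '[{"linear": [8,0,0],"angular": [0,0,0],"claw": 0},{"linear": [20,0,0],"angular": [0,0,0],"claw": 0},{"linear": [40,0,0],"angular": [0,0,0],"claw": 0},{"linear": [65,0,0],"angular": [0,0,0],"claw": 0},{"linear": [90,0,0],"angular": [0,0,0],"claw": 0},{"linear": [110,0,-20],"angular": [0,0,0],"claw": 0},{"linear": [120,0,-50],"angular": [0,0,0],"claw": 0},{"linear": [120,0,-80],"angular": [0,0,0],"claw": 0},{"linear": [120,0,-90],"angular": [0,0,0],"claw": 0},{"linear": [120,0,-90],"angular": [0,0,0],"claw": 0}]'

```text
time_s: 22.08
ee_pos: [0.4303, 0.0599, 0.1407]
orientation: [0.003, 0.085, 0.996, 0.001]
wrist_force: [0.1, 0.1, 0.4]
gripper_width: 0.0
grasp_force: 0.0
```

```bash
python3 - <<'E'
from h import *
a=grab_frame("side")[150:340,280:520];b=grab_frame("scene")[190:382,220:490]
cv2.imwrite("pics/j.png",np.hstack([cv2.resize(b,(400,284)),cv2.resize(a,(359,284))])[:,:,::-1])
old=cv2.imread("pics/a_scene.png")[190:382,220:490][:,:,::-1]
d=np.abs(old[:,:170].astype(int)-b[:,:170]).max(2)>60;print(d.sum(),get_state()["time_s"])
E
```

```text
4207 22.1833
```

View pics/j.png

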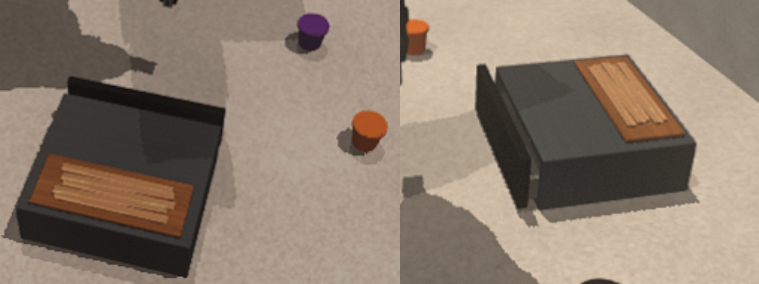

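The drawer is latched: the panel's corners are where they were at the start, (70,77) and (224,110) in the left half, and the orange and purple capsules are untouched.

```bash
python3 -c "
from workcell import *
print(hand_in())"
```

```text
the job is handed in; nothing more can be done
None
```

The white capsule was placed upright in the drawer beside the stored one, the drawer latched and stayed shut after I let go (seen in the last pictures), and I handed the job in at about 22 s; the interface reported no verdict.

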